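# Stack a sample tote on a full bottle tote, the half-turn way

### The arm

A 7-joint arm with a two-finger parallel gripper is mounted at the origin on the work surface. World frame = base frame: x ahead of the robot, y to its left, z up, the work surface at z = 0. Lengths are in m, angles in rad, forces in N, time in s.
With the tool pointing down it reaches from about 0.425 to 0.875 m from the base axis. Payload 4.7 kg.
Tool frame: the origin (TCP) lies between the finger pads; the fingertips stand 11 mm ahead of it and the grasp point (between the pads) lies 8 mm behind it (manip.tip_extent is the distance from the TCP to the fingertips, in m); z points along the fingers, y is the line along which they close (so a half turn about z gives the same grasp; the last joint's range is limited). The gripper opens to 87 mm and grips with 3 to 60 N. Pads are 19 mm wide; open, the fingers measure 117 mm over their backs; the gripper's body (75 mm by 190 mm) begins 51 mm behind the grasp point.
Start: joints at [-1.105, 0.321, -0.07, 1.45, 0.023, 1.371, -0.057], TCP at [0.284, 0.585, 0.234] pointing down, gripper open.
Joint ranges: [-2.86, 2.86], [-0.3, 2.09], [-1.38, 1.24], [0.06, 2.45], [-1.56, 4.7], [0.09, 2.05], [-2.69, 2.69]. Speed limits (rad/s): [2.57, 2.57, 3.14, 3.14, 3.14, 3.14, 3.14].

### API

Orientations are given as [roll, pitch, yaw] about the fixed x, y, z axes, in that order (R = Rz(yaw) Ry(pitch) Rx(roll)).
In Python, from station import manip, monitor, cams gives the robot as it stands. The module is installed in compiled form; this text tells all that it offers. Calls block until the motion is done:
- manip.move_ptp(position, orientation): joint-space move of the TCP to a pose.
- manip.move_l(position, rot=None, v=0.15, max_force=None): straight line of the TCP; rot=None keeps the orientation; v is the mean speed in m/s. With max_force (N) it stops when the force on the tool has changed by that much, and returns True; else False.
- manip.move_joints(angles): joint-space move.
- manip.move_gripper(opening): finger opening in m; the grip force is fixed at half the most; returns when the fingers have stopped.
- manip.dwell(seconds).
- manip.inverse_kinematics(position, orientation): joint angles nearest the present ones, or None.
- monitor.sense(): the state.
- cams.capture(name): name is "scene" or "top" or "wrist"; returns a dict with "frame" (384x512x3 uint8, red, green, blue), "depth" (384x512 float32, m along the optical axis (not along the pixel's ray), 0 where there is no reading), "fx", "fy", "cx", "cy" (pixels), "R" (3x3) and "t" (3): a world point X has camera coordinates R X + t; the wrist camera has in their place "tool_from_camera" (4x4, takes a point from camera to tool coordinates, whose origin is the TCP and whose axes are the flange's). Camera axes: x right, y down, z forward; pixel columns grow to the right and rows downward; lengths in m; the calibration is good to about 2 mm. The wrist camera is an equidistant fisheye: a pixel r from the principal point sees the ray r / f radians off the axis. A picture is of the moment at which its call begins: read the wrist's pose just before it.
A pose or a line that the arm cannot do raises manip.IKError and nothing moves.
- manip.job_done(): hands the job in; it is judged then, once.
The state is a dict: "clock": time; "joints": joint angles; "qd": joint speeds; "joint_efforts": joint torques, N m; "position": TCP position; "tcp_rot": TCP orientation; "contact_force": force on the tool from outside, world axes, zero at the start; "moment": the same for the moment, N m; "width": finger opening in m; "grip_force": force on a finger pad.
Only numpy, scipy, OpenCV 4.12 (cv2) and the standard library are available. Lean on these libraries where they do the work, as an engineer would, in place of code of your own. Each camera call takes 0.05 s, during which the arm holds its last target. There are 200 camera calls.

### The job

Clear the blending bench by stacking the white sample tote on top of the grey tote of dropper bottles. These totes nest when their green ends lie together and stack when the green ends are opposite, so turn the white one half round, set it down gently on the grey rim and feel its four feet into the rim pockets until it sits fully home, level and let go. Keep it level on the way, never press hard or bear on the bottles, do not shove the grey tote along, and leave the beaker, the dish and the spare bottle alone.

Things in the scene. Friction and masses are not known exactly. Their poses are not given: they have to be found in the camera images.
- upper_mid (a point): centre, half-way up (55 mm above its underside), of the loose white stack-nest tote to be moved, 0.22 to 0.38 kg with its vials. 244 mm long (x), 152 mm wide (y) over the rim, 110 mm high; walls 3 mm, tapering in towards the floor. The rim is a band 18 mm high, 19 mm wide on the long sides, 15 mm at the ends. Vials in a tray inside reach 4 mm above this point, within x +-80, y +-32 mm.
- upper_green (a point): middle of the white tote's green end rim, top face: 114 mm along its +x and 55 mm up from its centre. The other end is plain white. Axes as the tote's.
- upper_rim_left (a point): a place to pinch the white tote from above: mid-width of the top face of its +y long-side rim (19 mm band, 18 mm high, plain from x = -25 to +25 mm of this point), 66 mm along y and 55 mm up from the tote's centre. Held here it sags: the far side hangs 3 to 9 mm lower, so its feet touch first. Axes as the tote's.
- upper_rim_right (a point): the same on its -y long side.
- upper_foot (a point): underside of one of the white tote's four feet (lower ends of wall columns, flush with the tote's underside): at x = +40, y = +57 mm from the tote's centre, 55 mm down. Each foot is 20 mm long in x and reaches out to y = +-66 mm; their centres are at x = -80 and +40 mm on both long sides.
- lower: grey stack-nest tote, same moulding as the white one, loose on the bench, about 1 kg with its bottles; origin at the centre of its underside, x along its length to its green end, top of the rim at z = 110 mm. Stacked fully home, the white tote's centre is 157 mm above this origin and straight over it; with feet still on top of the rim, 165 mm.
- lower_pocket (a point): floor of one of the four sharp-edged pockets sunk 8 mm in the grey tote's long-side rims, which take the feet of a tote turned half round (stacking): at x = +80, y = +62, z = 102 mm in the grey tote. Each is 23 mm long in x, open inwards, ends outwards at a lip at y = +-67.5 mm; centres at x = -40 and +80 mm on both sides. Foot play in a pocket: 1.5 mm each way.
- lower_channel (a point): top of one of the four open channels in the grey tote's long sides, into which the feet of a tote turned the same way drop deep (nesting): at x = +40, y = +62, z = 110 mm in the grey tote. Each is 24 mm long in x; centres at x = -80 and +40 mm on both sides.
- bottles: eight amber dropper bottles held in a card tray inside the grey tote, tops 88 mm above its underside; origin and axes as the grey tote's.
- beaker: bystander: empty glass beaker, 68 mm across, 85 mm high; origin at the centre of its underside.
- dish: bystander: white ceramic dish, 90 mm across, 22 mm high; origin at the centre of its underside.
- spare_bottle_mid (a point): bystander: single amber dropper bottle, 33 mm across, 100 mm high; this point is on its axis, 45 mm above its underside.

How it is judged:
On the way, in this order (a step that is already met when the one before it is completed fails the run):
1. the white tote is lifted clear of the bench (height (world z) of upper_mid above 0.1 m), for 0.2 s.
2. the white tote is turned half round, its green end over the plain end of the grey tote, and bears on the grey tote (x of upper_green in the frame of lower below -0.09 m and horizontal distance between upper_mid and lower below 0.03 m and contact force between upper and lower above 0.3 N), for 0.1 s.
At the end, for the whole second after the job is handed in: white tote stacked on the grey, green ends opposite, all feet down in the pockets (centre 153-159.5 mm above the grey underside, within 5 mm of straight over it, sides parallel within 0.04 rad, level within 0.025 rad); grey tote upright on the bench; both at rest and released (z of upper_mid in the frame of lower between 0.153 and 0.1595 m and x of upper_mid in the frame of lower between -0.005 and 0.005 m and y of upper_mid in the frame of lower between -0.005 and 0.005 m and x of upper_green in the frame of lower below -0.105 m and angle between upper_mid's own z axis and vertical below 0.025 rad and angle between the x axis of upper_mid and the x axis of lower, either way round below 0.04 rad and angle between lower's own z axis and vertical below 0.03 rad and height (world z) of lower below 0.004 m and linear speed of each of upper, lower below 0.01 m/s); the robot touches nothing.
It fails at once if the white tote bears on the bottles with more than 2 N (contact force between upper and bottles above 2 N).
It fails at once if the totes are pressed or knocked together with more than 30 N (contact force between upper and lower above 30 N).
It fails at once if the white tote is tipped by more than 0.3 rad (angle between upper_mid's own z axis and vertical above 0.3 rad).
It fails at once if the grey tote is shoved more than 30 mm (distance of lower from where it was at the start of the episode above 0.03 m).
It fails at once if the beaker, the dish or the spare bottle is moved more than 20 mm (distance of any of beaker, dish, spare_bottle_mid from where it was at the start of the episode above 0.02 m).
It also fails if it takes over 54 s, if anything falls off the work surface, if the arm or the gripper's body presses on something with over 40 N, if the wrist force passes 120 N, or if a joint passes its speed limit or range.

## Working session

There is one attempt and no reset: what is moved stays moved. The work goes in short steps, each a Python script; the robot and the scene stay as the last script left them, time stands still between calls to the robot, and variables do not carry over. Pictures are saved under pics/ and viewed, at most 10 in all, crops included, and the job is handed in when it is done.

```bash
mkdir -p pics
python3 - <<'E'
from station import manip, monitor, cams
import cv2, numpy as np
for n in ["scene","top"]:
    c=cams.capture(n); np.save(f"pics/{n}.npy",c,allow_pickle=True)
    cv2.imwrite(f"pics/{n}0.png",c["frame"][:,:,::-1]); print(n,c["fx"],c["cx"],c["cy"],c["R"],c["t"])
s=monitor.sense(); print(s); print(manip.tip_extent)
E
```

```text
scene 441.3819395468822 254.24312174870366 181.58421812986867 [[ 0.49300886  0.8699434  -0.01186333]
 [ 0.46767518 -0.27648673 -0.83954453]
 [-0.73363628  0.40835471 -0.54316134]] [-0.27669247 -0.18353339  1.43856033]
top 375.54826092162637 253.6777393129759 188.97012078169658 [[-0.024956   -0.99968183 -0.00366546]
 [-0.98030354  0.02519047 -0.19588366]
 [ 0.19591367 -0.00129521 -0.98062029]] [0.01950245 0.56153093 0.84287093]
{'clock': 0.1, 'joints': array([-1.1049217 ,  0.32174307, -0.07007526,  1.4515557 ,  0.02258806,
        1.37079843, -0.05690531]), 'qd': array([-0.00105347, -0.00200818, -0.00047258, -0.00066495,  0.00097858,
        0.00053033, -0.00029912]), 'joint_efforts': array([ 5.83754263e-04, -4.92568481e+01, -4.05270718e-01, -3.13397670e+01,
       -6.40872703e-02,  3.95970047e-02,  5.70695295e-05]), 'position': array([0.28360141, 0.58433627, 0.23257321]), 'tcp_rot': array([-3.13987675e+00,  8.47978213e-05,  2.68982935e+00]), 'contact_force': array([-0.00845335,  0.24553504, -0.84000531]), 'moment': array([-0.02208205,  0.04494032, -0.02183807]), 'grip_force': 0.0, 'width': 0.08694201124612522}
0.011
```

View pics/top0.png

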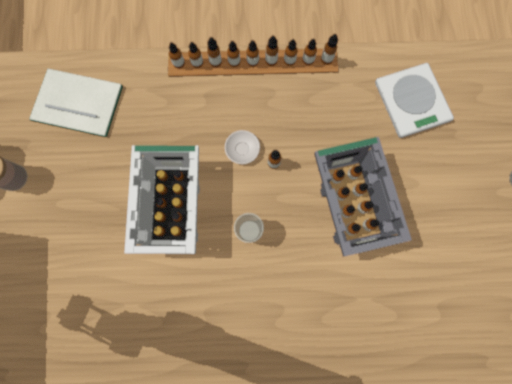

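View pics/scene0.png

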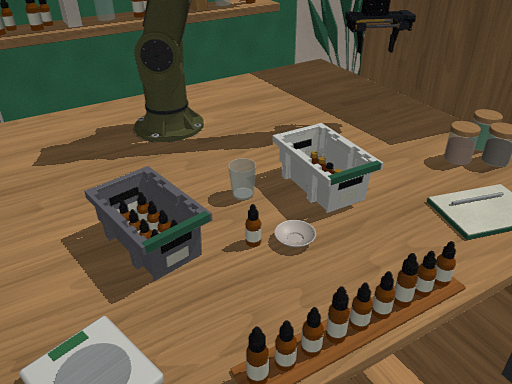

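The top view shows the white tote at about (163,200) and the grey tote at about (362,195). Both green ends are away from the robot, and the grey one is yawed slightly. The dish (242,147), spare bottle (275,158) and beaker (250,228) sit between them.

```bash
cat > h.py <<'E'
import cv2, numpy as np
from station import manip, monitor, cams
def rayhit(c,uv,z):
    "pixels -> world points on plane z"
    uv=np.atleast_2d(uv).astype(float)
    d=np.c_[(uv[:,0]-c["cx"])/c["fx"],(uv[:,1]-c["cy"])/c["fy"],np.ones(len(uv))]@c["R"]
    o=-c["R"].T@c["t"]
    return o+d*((z-o[2])/d[:,2])[:,None]
def cloud(c):
    v,u=np.mgrid[:384,:512]; D=c["depth"]
    P=np.stack([(u-c["cx"])/c["fx"]*D,(v-c["cy"])/c["fy"]*D,D],-1)
    W=(P-c["t"])@c["R"]; W[D==0]=np.nan
    return W
def green(c):
    hsv=cv2.cvtColor(c["frame"],cv2.COLOR_RGB2HSV)
    return cv2.inRange(hsv,(65,90,40),(95,255,200))>0
def rim(c,zlo,zhi,ylo,yhi,xlo=.3,xhi=.85):
    "min-area rect of points at rim height: centre, (long,short), yaw of long axis pointed to green end, median z"
    W=cloud(c); m=(W[...,2]>zlo)&(W[...,2]<zhi)&(W[...,1]>ylo)&(W[...,1]<yhi)&(W[...,0]>xlo)&(W[...,0]<xhi)
    m=cv2.morphologyEx(m.astype(np.uint8),cv2.MORPH_OPEN,np.ones((2,2)))>0
    n,l,st,_=cv2.connectedComponentsWithStats(m.astype(np.uint8)); 
    P=W[m]; (cx,cy),(w,h),a=cv2.minAreaRect((P[:,:2]*1000).astype(np.float32))
    b=np.deg2rad(a)+(0 if w>h else np.pi/2)
    g=m&green(c); G=W[g].mean(0) if g.any() else np.full(3,np.nan)
    if np.dot(G[:2]*1000-[cx,cy],[np.cos(b),np.sin(b)])<0: b+=np.pi
    b=(b+np.pi)%(2*np.pi)-np.pi
    return dict(c=np.round([cx/1000,cy/1000],4),dim=np.round([max(w,h),min(w,h)],1),yaw=round(b,4),z=round(float(np.median(P[:,2])),4),G=np.round(G,4),n=len(P))
E
python3 - <<'E'
from h import *
for n in ["top","scene"]:
    c=np.load(f"pics/{n}.npy",allow_pickle=True).item()
    print(n,"white",rim(c,.104,.122,.0,.35)); print(n,"grey",rim(c,.104,.122,-.5,-.1))
    print([np.round(rayhit(c,p,z)[0],3) for p,z in ([(242,147),.02],[(275,152),.09],[(250,220),.085])] if n=="top" else "")
T=np.load("pics/top.npy",allow_pickle=True).item();S=np.load("pics/scene.npy",allow_pickle=True).item()
# two-view height of green rims: centroid of green blob rays, closest approach
def blobs(c):
    n,l,st,ce=cv2.connectedComponentsWithStats(green(c).astype(np.uint8)); return [(tuple(st[i]),ce[i].round(1)) for i in range(1,n) if st[i][4]>60]
print(blobs(T));print(blobs(S))
E
```

```text
top white {'c': array([0.5385, 0.2274]), 'dim': array([243.8, 184.6]), 'yaw': np.float64(-0.0299), 'z': nan, 'G': array([0.6521, 0.2077, 0.1102]), 'n': 2282}
top grey {'c': array([ 0.5482, -0.2579]), 'dim': array([275.9, 201.6]), 'yaw': np.float64(0.2139), 'z': nan, 'G': array([ 0.6446, -0.2119,  0.1103]), 'n': 2327}
[array([0.679, 0.032, 0.02 ]), array([ 0.642, -0.047,  0.09 ]), array([0.484, 0.015, 0.085])]
scene white {'c': array([0.543 , 0.2796]), 'dim': array([295.6, 241.7]), 'yaw': np.float64(-1.6197), 'z': nan, 'G': array([0.6569, 0.2053, 0.1076]), 'n': 1306}
scene grey {'c': array([ 0.5297, -0.1973]), 'dim': array([240.9, 234.6]), 'yaw': np.float64(0.1873), 'z': nan, 'G': array([ 0.6502, -0.2148,  0.1077]), 'n': 2064}

[((np.int32(416), np.int32(117), np.int32(20), np.int32(9), np.int32(85)), array([425.7, 120.9])), ((np.int32(319), np.int32(139), np.int32(57), np.int32(16), np.int32(225)), array([347.3, 146.6])), ((np.int32(136), np.int32(147), np.int32(58), np.int32(3), np.int32(174)), array([164.5, 148. ]))]
[((np.int32(5), np.int32(0), np.int32(24), np.int32(25), np.int32
[... 505 characters left out ...]
  25.3])), ((np.int32(340), np.int32(0), np.int32(12), np.int32(18), np.int32(112)), array([345.6,   5.6])), ((np.int32(354), np.int32(0), np.int32(9), np.int32(12), np.int32(74)), array([358.2,   5.8])), ((np.int32(0), np.int32(30), np.int32(144), np.int32(92), np.int32(9461)), array([67.8, 74.4])), ((np.int32(328), np.int32(161), np.int32(53), np.int32(24), np.int32(473)), array([354.6, 171.9])), ((np.int32(428), np.int32(198), np.int32(84), np.int32(42), np.int32(296)), array([469.6, 225.6])), ((np.int32(142), np.int32(211), np.int32(68), np.int32(42), np.int32(835)), array([175.8, 231.1])), ((np.int32(48), np.int32(331), np.int32(40), np.int32(30), np.int32(393)), array([ 67.5, 345.5]))]
```

```bash
python3 - <<'E'
s=open('h.py').read()
a=s.index("    m=cv2.morph"); b=s.index("    P=W[m]")
s=s[:a]+'''    n,l,st,_=cv2.connectedComponentsWithStats(m.astype(np.uint8),connectivity=8)
    m=l==1+np.argmax(st[1:,4])
'''+s[b:]
open('h.py','w').write(s)
E
python3 - <<'E'
from h import *
for n in ["top","scene"]:
    c=np.load(f"pics/{n}.npy",allow_pickle=True).item()
    print(n,"white",rim(c,.104,.118,.0,.35)); print(n,"grey",rim(c,.104,.118,-.5,-.1))
# IK options
from scipy.spatial.transform import Rotation
pw,yw=np.array([.532,.209]),-.01; pg,yg=np.array([.53,-.25]),.21
for sd in (1,-1):
    for k in (0,1):
        a=yw+k*np.pi; A=pw+sd*.066*np.array([-np.sin(yw),np.cos(yw)])
        f=yg+np.pi; B=pg+sd*.066*np.array([-np.sin(f),np.cos(f)])
        q1=manip.inverse_kinematics([*A,.25],[np.pi,0,a])
        for d in (-1,1):
            q2=manip.inverse_kinematics([*B,.3],[np.pi,0,a+(yg-yw)+d*np.pi])
            print(sd,k,d,A,B,None if q1 is None else np.round(q1,2),None if q2 is None else np.round(q2,2))
E
```

```text
top white {'c': array([0.5384, 0.2113]), 'dim': array([244.1, 152.8]), 'yaw': np.float64(-0.0267), 'z': 0.1098, 'G': array([0.6521, 0.2077, 0.1102]), 'n': 2301}
top grey {'c': array([ 0.5344, -0.2356]), 'dim': array([245.1, 153.7]), 'yaw': np.float64(0.2074), 'z': 0.1097, 'G': array([ 0.6446, -0.2119,  0.1103]), 'n': 2347}
scene white {'c': array([0.5376, 0.2111]), 'dim': array([251.8, 156. ]), 'yaw': np.float64(-0.0225), 'z': 0.1089, 'G': array([0.6552, 0.2052, 0.1089]), 'n': 1327}
scene grey {'c': array([ 0.5332, -0.2358]), 'dim': array([250.3, 153.8]), 'yaw': np.float64(0.2083), 'z': 0.1089, 'G': array([ 0.6486, -0.2153,  0.1089]), 'n': 2082}
1 0 -1 [0.53265999 0.2749967 ] [ 0.54375835 -0.31455004] [-0.88  0.21  0.42  1.57 -0.09  1.37 -2.03] [ 0.31  0.25  0.22  1.41 -0.05  1.48  2.3 ]
1 0 1 [0.53265999 0.2749967 ] [ 0.54375835 -0.31455004] [-0.88  0.21  0.42  1.57 -0.09  1.37 -2.03] [ 0.31  0.25  0.22  1.41 -0.05  1.48  2.3 ]
1 1 -1 [0.53265999 0.2749967 ] [ 0.54375835 -0.31455004] [-0.62  0.2   0.11  1.56 -0.02  1.37  1.06] [ 0.36  0.25  0.16  1.41 -0.04  1.48 -0.85]
1 1 1 [0.53265999 0.2749967 ] [ 0.54375835 -0.31455004] [-0.62  0.2   0.11  1.56 -0.02  1.37  1.06] [ 0.36  0.25  0.16  1.41 -0.04  1.48 -0.85]
-1 0 -1 [0.53134001 0.1430033 ] [ 0.51624165 -0.18544996] [-0.73  0.1   0.45  1.69 -0.04  1.36 -1.85] [ 0.23  0.08  0.07  1.6  -0.01  1.46  2.08]
-1 0 1 [0.53134001 0.1430033 ] [ 0.51624165 -0.18544996] [-0.73  0.1   0.45  1.69 -0.04  1.36 -1.85] [ 0.23  0.08  0.07  1.6  -0.01  1.46  2.08]
-1 1 -1 [0.53134001 0.1430033 ] [ 0.51624165 -0.18544996] [-0.55  0.1   0.26  1.69 -0.03  1.36  1.27] [ 0.21  0.08  0.1   1.61 -0.01  1.46 -1.06]
-1 1 1 [0.53134001 0.1430033 ] [ 0.51624165 -0.18544996] [-0.55  0.1   0.26  1.69 -0.03  1.36  1.27] [ 0.21  0.08  0.1   1.61 -0.01  1.46 -1.06]
```

Both cameras agree to about 1 mm: white at (0.538, 0.211), yaw -0.025; grey at (0.534, -0.236), yaw 0.208; rim heights 0.109–0.110. I'll pinch the white tote's +y rim.

```bash
cat >> h.py <<'E'
def plane(c,zlo,zhi,ylo,yhi):
    "rim() at any height plus plane fit slopes dz/dx, dz/dy"
    W=cloud(c); m=(W[...,2]>zlo)&(W[...,2]<zhi)&(W[...,1]>ylo)&(W[...,1]<yhi)&(W[...,0]>.3)&(W[...,0]<.85)
    P=W[m]; A=np.c_[P[:,:2],np.ones(len(P))]
    k=np.ones(len(P),bool)
    for t in (.01,.006,.004,.003):
        s=np.linalg.lstsq(A[k],P[k,2],rcond=None)[0]; k=abs(P[:,2]-A@s)<t
    return s,P[k]
def snap(tag,*names):
    out=[]
    for n in names:
        c=cams.capture(n); np.save(f"pics/{tag}_{n}.npy",c,allow_pickle=True)
        cv2.imwrite(f"pics/{tag}_{n}.png",c["frame"][:,:,::-1]); out.append(c)
    return out
def st(*k):
    s=monitor.sense(); print("t%.1f"%s["clock"],"p",s["position"].round(4),"r",s["tcp_rot"].round(4),"F",s["contact_force"].round(2),"M",s["moment"].round(3),"w",round(s["width"],4),"g",round(s["grip_force"],1)); return s
E
python3 - <<'E'
from h import *
yw=-.0246; pw=np.array([.538,.2112]); A=pw+.066*np.array([-np.sin(yw),np.cos(yw)])
manip.move_ptp([*A,.20],[np.pi,0,yw+np.pi]); manip.move_gripper(.05)
manip.move_l([*A,.093],v=.12,max_force=6); st()
manip.move_gripper(0.0); st()
manip.move_l([*A,.24],v=.08); manip.dwell(.3); st()
snap("lift","top","scene","wrist")
E
```

```text
t3.5 p [0.5403 0.2775 0.0939] r [3.1407e+00 1.4000e-03 3.1170e+00] F [0.37 0.6  0.05] M [0.043 0.017 0.038] w 0.0501 g 0.0
t4.2 p [0.5397 0.2771 0.0933] r [-3.1414e+00  2.0000e-04  3.1170e+00] F [-0.91 -0.49  1.75] M [-0.339  0.073 -0.055] w 0.0209 g 29.9
t6.5 p [0.5396 0.2772 0.2399] r [-3.1415e+00 -2.0000e-04  3.1170e+00] F [ 0.16  0.79 -2.39] M [0.212 0.069 0.01 ] w 0.0199 g 29.9
```

View pics/lift_scene.png

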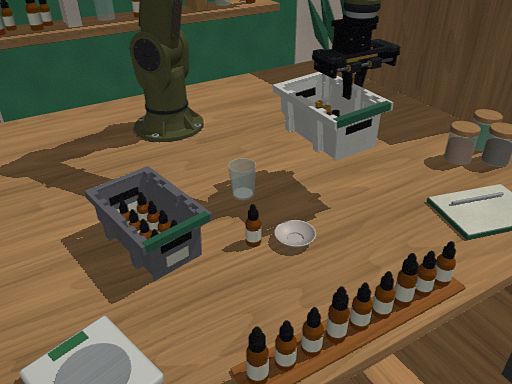

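View pics/lift_top.png

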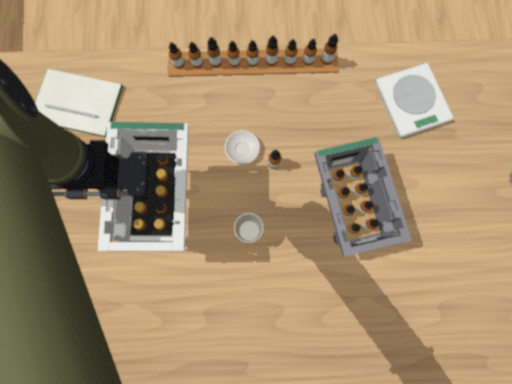

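The tote is held and lifted. In the top view it spans about (100–188, 123–250), with three rim sides visible. Next I'll measure sag and the in-hand offset.

```bash
cat >> h.py <<'E'
def rimrect(c,zlo,zhi,ylo,yhi):
    "plane-fit rim: rect of its points, slopes along tote x / y axes (y = left of green direction)"
    s,P=plane(c,zlo,zhi,ylo,yhi)
    (cx,cy),(w,h),a=cv2.minAreaRect((P[:,:2]*1000).astype(np.float32))
    b=np.deg2rad(a)+(0 if w>h else np.pi/2); b=(b+np.pi/2)%np.pi-np.pi/2
    e=np.array([np.cos(b),np.sin(b)]); f=np.array([-e[1],e[0]])
    return dict(c=np.round([cx/1000,cy/1000],4),dim=np.round([w,h],1),yaw=round(b,4),zc=round(s@[cx/1000,cy/1000,1],4),sl=np.round([s[:2]@e,s[:2]@f],4),n=len(P))
E
python3 - <<'E'
from h import *
for n in ["top","scene"]:
    c=np.load(f"pics/lift_{n}.npy",allow_pickle=True).item()
    print(n,rimrect(c,.235,.275,.0,.295))
    print(" grey",rimrect(c,.10,.12,-.5,-.1))
E
```

```text
top {'c': array([0.5396, 0.2137]), 'dim': array([159.4, 244.2]), 'yaw': np.float64(-0.0222), 'zc': np.float64(0.2515), 'sl': array([0.002 , 0.0716]), 'n': 2742}
 grey {'c': array([ 0.5345, -0.2355]), 'dim': array([245.3, 153.4]), 'yaw': np.float64(0.2083), 'zc': np.float64(0.1097), 'sl': array([-0.0001,  0.0007]), 'n': 2146}
scene {'c': array([0.5386, 0.2134]), 'dim': array([163.3, 248.8]), 'yaw': np.float64(-0.0239), 'zc': np.float64(0.2493), 'sl': array([0.0078, 0.065 ]), 'n': 1209}
 grey {'c': array([ 0.534 , -0.2355]), 'dim': array([247.6, 154.3]), 'yaw': np.float64(0.2078), 'zc': np.float64(0.1086), 'sl': array([0.0027, 0.0002]), 'n': 1918}
```

```bash
cat >> h.py <<'E'
from scipy.spatial.transform import Rotation as Ro
G=np.array([.5343,-.2356]); YG=.208; TILT=-.07
def tool(xy,zmid,yw,tilt=None,off=(0.,0.)):
    "TCP pose that holds the white tote's centre at xy,zmid with yaw yw; off: tote-frame correction (x,y)"
    tilt=TILT if tilt is None else tilt
    R=Ro.from_euler('z',yw)*Ro.from_euler('x',tilt)*Ro.from_euler('z',np.pi)*Ro.from_euler('x',np.pi)
    p=np.r_[xy,zmid]+Ro.from_euler('z',yw).apply([off[0],.066+off[1],.0463])+R.apply([0,0,.008])
    return p,R.as_euler('xyz')
E
python3 - <<'E'
from h import *
s=st(); p=s["position"]
manip.move_l([p[0],p[1],.285],v=.15)
manip.move_ptp(*tool(G,.225,YG+np.pi)); manip.dwell(.3); st()
for n,c in zip(["top","scene"],snap("over","top","scene")):
    print(n,rimrect(c,.255,.30,-.5,-.1))
E
```

```text
t6.6 p [0.5396 0.2772 0.24  ] r [3.1416 0.     3.117 ] F [-0.2   0.23 -2.04] M [ 0.199  0.056 -0.032] w 0.0203 g 29.9
t9.4 p [ 0.5481 -0.2992  0.2633] r [-3.0716e+00 -1.0000e-04  2.0890e-01] F [-0.14 -0.14 -1.97] M [-0.303  0.11   0.019] w 0.0196 g 29.9
top {'c': array([ 0.535 , -0.2352]), 'dim': array([245.2, 153.6]), 'yaw': np.float64(0.2122), 'zc': np.float64(0.2791), 'sl': array([-0.0062, -0.0016]), 'n': 3033}
scene {'c': array([ 0.5449, -0.2401]), 'dim': array([234.3, 161.6]), 'yaw': np.float64(0.2614), 'zc': np.float64(0.2753), 'sl': array([ 0.0166, -0.0197]), 'n': 1275}
```

View pics/over_top.png

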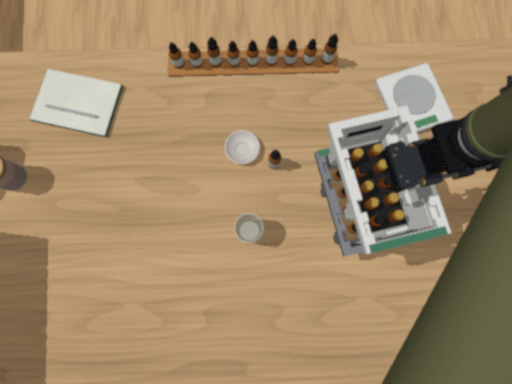

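View pics/over_scene.png

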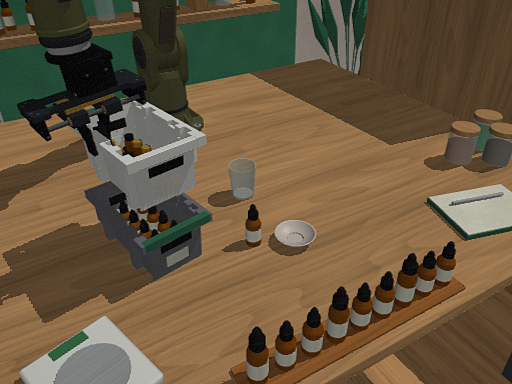

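The white tote hangs level over the grey one with its green end toward the robot (410,240), opposite the grey green end, and is within 1 mm of target. I'll lower it by feel.

Run:
```python
from h import *
C=G+[-.0005,-.0003]; Y=YG+np.pi-.004
manip.move_l(*tool(C,.175,Y),v=.05); manip.dwell(.2); s0=st()
p,r=tool(C,.152,Y)
hit=manip.move_l(p,r,v=.008,max_force=2.5); s=st()
print(hit,"est mid z",.152+s["position"][2]-p[2])
c,=snap("down","top"); print(rimrect(c,.195,.235,-.5,-.1))
```

```text
t10.9 p [ 0.5472 -0.3001  0.2136] r [-3.0718e+00 -4.0000e-04  2.0410e-01] F [-0.47  0.95 -2.02] M [-0.349  0.113  0.012] w 0.0201 g 29.9
t12.8 p [ 0.5469 -0.2999  0.1957] r [-3.0712e+00  4.0000e-04  2.0410e-01] F [0.15 0.23 4.15] M [-0.147  0.099 -0.039] w 0.02 g 29.9
True est mid z 0.1573602259126962
{'c': array([ 0.5339, -0.2357]), 'dim': array([245.1, 153.5]), 'yaw': np.float64(0.2086), 'zc': np.float64(0.2117), 'sl': array([-0.0035,  0.0002]), 'n': 2483}
```

The rim centre is at 0.2117 (tote centre about 157 mm up), level and parallel, so it has gone into the pockets. I'll release and back out along the tool axis.

Run:
```python
from h import *
manip.move_gripper(.045); s=st()
a=Ro.from_euler('xyz',s["tcp_rot"]).apply([0,0,-1])
manip.move_l(s["position"]+.12*a,v=.06); 
manip.move_ptp([.35,-.55,.35],[np.pi,0,.2]); manip.dwell(.3); st()
for n,c in zip(["top","scene"],snap("end","top","scene")):
    print(n,rimrect(c,.203,.222,-.5,-.1), rimrect(c,.10,.113,-.5,-.1)["zc"])
```

```text
t13.6 p [ 0.5461 -0.2991  0.194 ] r [-3.0695e+00  2.9000e-03  2.0430e-01] F [ 0.36 -0.63 -0.5 ] M [-0.14   0.166 -0.028] w 0.0446 g 0.0
t17.3 p [ 0.351  -0.5494  0.3498] r [-3.1413e+00 -1.0000e-04  2.0170e-01] F [0.61 0.77 0.17] M [-0.051  0.167 -0.013] w 0.0454 g 0.0
top {'c': array([ 0.534 , -0.2357]), 'dim': array([245.2, 153.3]), 'yaw': np.float64(0.2075), 'zc': np.float64(0.2117), 'sl': array([-0.0034,  0.0004]), 'n': 2849} 0.1075
scene {'c': array([ 0.532 , -0.2362]), 'dim': array([249.4, 153.8]), 'yaw': np.float64(0.208), 'zc': np.float64(0.2104), 'sl': array([-0.0008,  0.0001]), 'n': 2004} 0.109
```

View pics/end_scene.png

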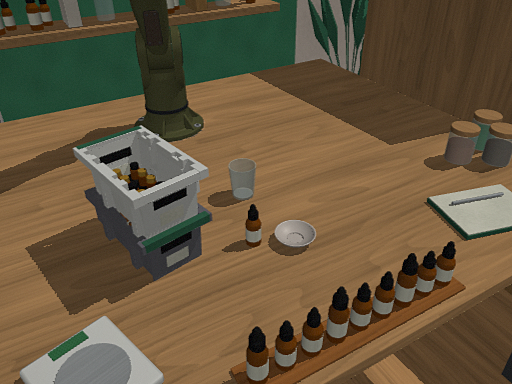

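The white tote (145,175) sits home and level on the grey tote, with the green ends opposite. The beaker, dish and spare bottle look untouched and the arm is clear.

```bash
python3 -c "
from station import manip
print(manip.job_done())"
```

```text
the job is handed in; nothing more can be done
None
```

The white tote is stacked on the grey one, turned half round, released and level; its rim measures 212 mm above the bench, which matches all feet down in the pockets, and I handed the job in at about 17 s (no verdict was returned).

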